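# Flip the round station marker at the gym counter

### The arm

A 7-joint arm with a two-finger parallel gripper is mounted at the origin on the work surface. World frame = base frame: x ahead of the robot, y to its left, z up, the work surface at z = 0. Lengths are in m, angles in degrees, forces in N, time in s.
With the tool pointing down it reaches from about 0.35 to 0.775 m from the base axis. Payload 3.1 kg.
Tool frame: the origin (TCP) lies on the centre line of the jaws, within the pads' length; the fingertips stand 17 mm ahead of it and the grasp point (between the pads) lies 2 mm behind it (robot.tip_reach is the distance from the TCP to the fingertips, in m); z points along the fingers, y is the direction in which the jaws open and shut (so a half turn about z gives the same grasp; the last joint's range is limited). The gripper opens to 85 mm and grips with 20 to 120 N. Pads are 22 mm wide; open, the fingers measure 114 mm over their backs; the gripper's body (76 mm by 85 mm) begins 54 mm behind the grasp point. The pads swing forward as they close: fully open they stand 13 mm farther back than shut.
Start: joints at [-69.884, 17.813, 0.802, 86.603, -0.252, 75.585, -1.558], TCP at [0.211, 0.508, 0.248] pointing down, gripper open.
Joint ranges: [-154.91, 154.91], [-16.99, 109.72], [-72.82, 74.43], [7.12, 147.25], [-82.49, 262.49], [11.32, 116.49], [-174.64, 174.64]. Speed limits (degrees/s): [159.86, 159.86, 180, 180, 180, 180, 180].

### API

Orientations are given as [roll, pitch, yaw] about the fixed x, y, z axes, in that order (R = Rz(yaw) Ry(pitch) Rx(roll)).
In Python, from station import robot, fingers, vision, workorder, recognise gives the robot as it stands. Calls block until the motion is done:
- robot.move_to(position, orientation): joint-space move of the TCP to a pose.
- robot.line_to(position, orientation=None, velocity=0.15, f_stop=None): straight line of the TCP; orientation=None keeps the orientation; velocity is the mean speed in m/s. With f_stop (N) it stops when the force on the tool has changed by that much, and returns True; else False.
- robot.move_j(angles): joint-space move.
- fingers.gripper_to(opening, force=None): opening from 0.0 (shut) to 1.0 (fully open); force is the grip in N (None keeps the last); returns when the fingers have stopped.
- robot.pause(seconds).
- robot.inverse_kinematics(position, orientation): joint angles nearest the present ones, or None.
- vision.grab_frame(name): name is "side" or "top"; returns the picture (480x640x3 uint8, red, green, blue); there is no depth.
- vision.calibration(name): a dict with "mtx" (3x3 intrinsics, pixels), "extrinsics" (4x4, takes a point from world to camera coordinates). Camera axes: x right, y up, looking along -z (the intrinsics and any distortion apply to the point x, -y, -z); pixel columns grow to the right and rows downward; lengths in m; the calibration is good to about 2 mm. A picture is of the moment at which its call begins. calibration takes no time and is no camera call.
A pose or a line that the arm cannot do raises robot.PlanningError and nothing moves.
- workorder.close_job(): hands the job in, once; it reports no verdict.
Trained networks look in the newest picture that a camera, given by its name, has taken for a name from the list of things; names that differ only in an ending like _2 or _b are one class to them, and where a whole thing is asked for, a point or a joint stands for the part that bears it (a point fixed in the world has none). Each returns a list of dicts, best first, with "p" (0 to 1); they miss things now and then, are a little off and sometimes report something else, mostly with a low value. They report only what shows in the picture. A call takes as long as a camera call. They do not tell look-alikes from the thing itself.
- recognise(label, camera): "rect" ([centre column, centre row, width, height] in pixels, round what is visible of it).
Readings, each from a call of its own:
- robot.current_time_s(): time.
- robot.current_joint_positions(): joint angles.
- robot.current_dq(): joint speeds.
- robot.current_joint_torque(): joint torques, N m.
- robot.current_tool_pos(): TCP position.
- robot.current_eef_rot(): TCP orientation.
- robot.current_contact_force(): force on the tool from outside, world axes, zero at the start.
- robot.current_torque(): the same for the moment, N m.
- robot.current_finger_gap(): opening from 0.0 (shut) to 1.0 (fully open).
Only numpy, scipy, OpenCV 4.12 (cv2) and the standard library are available. Lean on these libraries where they do the work, as an engineer would, in place of code of your own. Each camera call takes 0.05 s, during which the arm holds its last target. There are 200 camera calls.

### The job

The machine with the round marker has just been taken: flip the round paddle over its pivot, from the upper half of its board down over the front, until it lies fully against the lower half and shows its other face. Push it gently with a fingertip all the way round, without pinching or flinging it. Leave its stand standing where it is, and leave the square and diamond markers and everything else on the counter alone.

Things in the scene. Friction and masses are not known exactly. Their poses are not given: they have to be found in the camera images.
- round_stand: The marker to work on, the one with the ROUND paddle. Loose stand, 0.95 kg, standing on the counter; origin under the centre of its round black base (130 mm across, 18 mm high); z up, x towards the side its board faces. A post 18 mm thick, 16 mm behind the origin, carries a black board leaning back 25 degrees from vertical (top further to -x), facing +x and slightly up.
- round_pivot (a point): Middle of the round paddle's hinge pin, 130 mm above the stand's underside, on its centre line; the pin runs along the stand's y. The board is 90 mm wide, 6 mm thick, its front face 5 mm behind the pin; it reaches 35 mm up and 75 mm down its slope from the pin. A paddle that is up overhangs the board's top by 47 mm: a finger can come down from above behind it.
- round_flag (a joint): Angle of the round paddle. 0 = up, pointing up and 25 degrees back (stand's -x), along the board; grows as it swings over the top to the stand's +x; pi = down against the board's lower half, pointing down and 25 degrees forward. Stops at 0 and pi. Starts at 0 to 0.2. Stiff hinge (0.045 N m, under 1 N at the edge; paddle about 50 g): it stays where it is left and must be pushed all the way.
- round_edge (a point): Point of the round paddle's free edge farthest from the pivot (82 mm), mid-thickness. The paddle is a white plastic disc 80 mm across and 5 mm thick, centre 42 mm from the pivot; its middle plane holds the pivot line. The face hidden while it is up bears a dark bar; steel brackets sit on the pin 27 mm either side.
- square_stand: The marker with the SQUARE paddle (76 x 74 mm), otherwise alike; its paddle starts down. Leave alone. Loose stand, 0.95 kg, standing on the counter; origin under the centre of its round black base (130 mm across, 18 mm high); z up, x towards the side its board faces.
- square_edge (a point): Middle of the square paddle's free edge, 82 mm from its pivot.
- diamond_stand: The marker with the DIAMOND paddle (a square on its corner, 80 mm across corners), otherwise alike; its paddle starts up. Leave alone. Loose stand, 0.95 kg, standing on the counter; origin under the centre of its round black base (130 mm across, 18 mm high); z up, x towards the side its board faces.
- diamond_edge (a point): Free corner of the diamond paddle, 82 mm from its pivot.
- tape_roll: Loose roll of grey sports tape lying flat, 68 mm across, 30 mm high; origin under its centre.
- bar_collar: Loose steel barbell collar lying flat, 66 mm across, 30 mm high, with a screw sticking out 27 mm to its +x; origin under its centre.
- dumbbell: Loose 1 kg dumbbell with black heads, 200 mm long along its x, 56 mm high; origin under its centre.
- kettlebell: Loose dark iron kettlebell, 116 mm across, 153 mm high; origin under its centre.
- shaker: Loose clear shaker jar with black cap, 84 mm across, 190 mm high; origin under its centre.
- stopwatch: Loose black stopwatch lying flat, 58 mm across, 14 mm high, crown to its +x; origin under its centre.
There are look-alikes about, which are no part of the job. Leave any blue look-alike of the round_stand alone.

How it is judged:
By the outcome, as a careful person would: the job done as asked, in the order asked, and still so for the second after the job is handed in, with the robot touching nothing.
It also fails if it takes over 45 s, if anything falls off the work surface, if the arm or the gripper's body presses on something with over 40 N, if the wrist force passes 120 N, or if a joint passes its speed limit or range.

## Working session

There is one attempt and no reset: what is moved stays moved. The work goes in short steps, each a Python script; the robot and the scene stay as the last script left them, time stands still between calls to the robot, and variables do not carry over. Pictures are saved under pics/ and viewed, on a budget of 10 in all, crops included, one or two more only if the job needs it, and the job is handed in when it is done.

```bash
mkdir -p pics; ls; python3 - <<'E'
from station import robot, fingers, vision, workorder, recognise
import cv2
for c in ("side","top"):
    im=vision.grab_frame(c); cv2.imwrite(f"pics/{c}0.png",im[:,:,::-1])
    k=vision.calibration(c); print(c,k)
    for l in ("round_stand","round_pivot","round_edge","square_stand","diamond_stand"):
        print(l,[(round(d["p"],2),[round(float(v)) for v in d["rect"]]) for d in recognise(l,c)])
print(robot.current_time_s())
E
```

```text
pics
side {'mtx': array([[447.69998568,   0.        , 321.96756642],
       [  0.        , 447.69998568, 244.70702458],
       [  0.        ,   0.        ,   1.        ]]), 'extrinsics': array([[ 0.77891003, -0.62687868,  0.01795256, -0.40641828],
       [ 0.37074956,  0.48337492,  0.79302803, -0.30511897],
       [-0.50581018, -0.61104158,  0.60892056, -0.93533534],
       [ 0.        ,  0.        ,  0.        ,  1.        ]])}
round_stand [(0.89, [222, 267, 47, 72]), (0.87, [328, 268, 54, 76]), (0.8, [314, 346, 56, 82]), (0.78, [269, 298, 58, 75])]
round_pivot [(0.87, [330, 263, 45, 77]), (0.85, [314, 348, 60, 80]), (0.83, [268, 299, 55, 76]), (0.72, [358, 246, 27, 20]), (0.59, [223, 267, 48, 71])]
round_edge [(0.9, [315, 314, 40, 16]), (0.88, [260, 266, 30, 18]), (0.66, [215, 234, 33, 18]), (0.58, [328, 236, 21, 25])]
square_stand [(0.96, [283, 224, 43, 61])]
diamond_stand [(0.94, [390, 311, 54, 84]), (0.37, [330, 265, 51, 80])]
top {'mtx': array([[476.07582319,   0.        , 332.89222314],
       [  0.        , 476.07582319, 240.33272552],
       [  0.        ,   0.        ,   1.        ]]), 'extrinsics': array([[ 1.45893190e-03, -9.99991988e-01, -3.72753550e-03,
         7.04196426e-03],
       [ 9.97678474e-01,  1.20174751e-03,  6.80897783e-02,
        -5.25242833e-01],
       [-6.80847532e-02, -3.81822028e-03,  9.97672235e-01,
        -1.24645130e+00],
       [ 0.00000000e+00,  0.00000000e+00,  0.00000000e+00,
         1.00000000e+00]])}
round_stand [(0.91, [407, 307, 57, 49]), (0.88, [270, 321, 53, 54]), (0.85, [341, 235, 49, 49]), (0.61, [338, 305, 51, 46])]
round_pivot [(0.95, [336, 308, 49, 48]), (0.71, [405, 305, 57, 55]), (0.64, [340, 236, 51, 57]), (0.57, [271, 321, 52, 49])]
round_edge [(0.79, [342, 321, 33, 25]), (0.73, [344, 234, 31, 13]), (0.6, [268, 329, 20, 33]), (0.56, [421, 315, 30, 35])]
square_stand [(0.81, [245, 229, 57, 52])]
diamond_stand [(0.84, [419, 236, 52, 50])]
0.6
```

```bash
python3 - <<'E'
import cv2
a=cv2.imread("pics/side0.png")[190:400,180:460]; b=cv2.imread("pics/top0.png")[190:370,200:480]
cv2.imwrite("pics/s1.png",cv2.resize(a,None,fx=2.85,fy=2.85,interpolation=3))
cv2.imwrite("pics/t1.png",cv2.resize(b,None,fx=2.85,fy=2.85,interpolation=3))
E
```

```text
(no output)
```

View pics/s1.png

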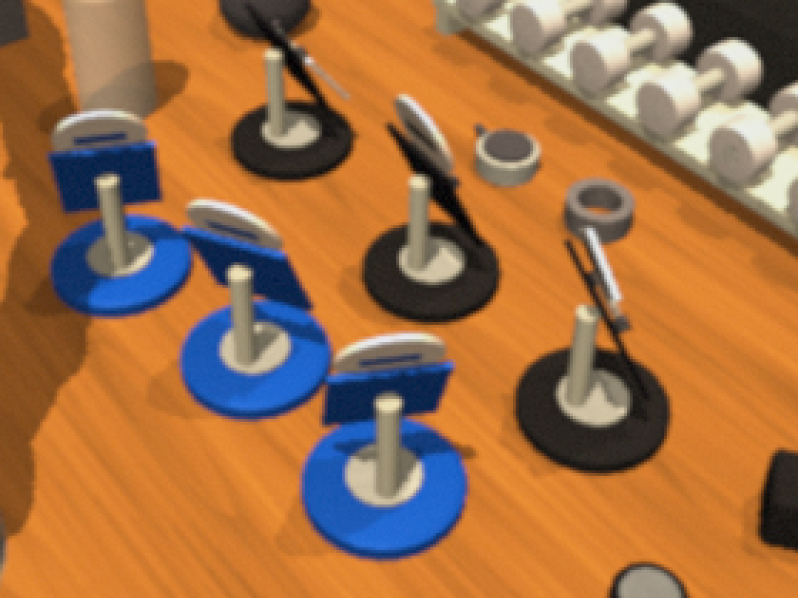

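View pics/t1.png

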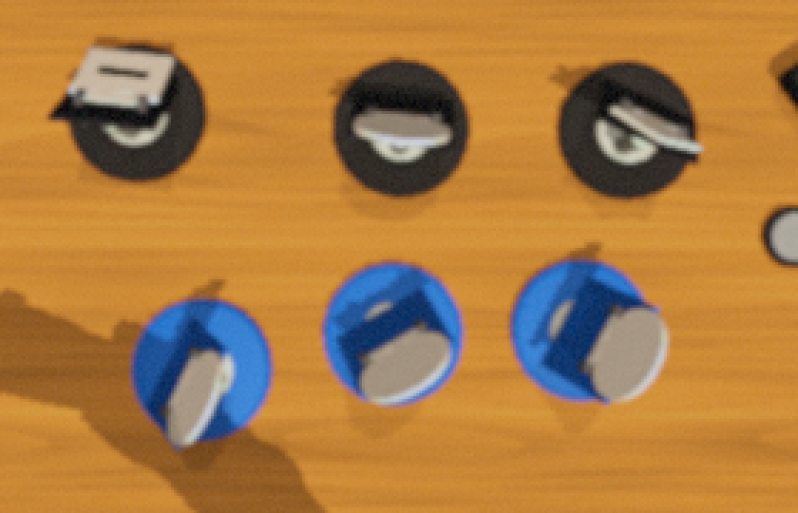

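View pics/side0.png

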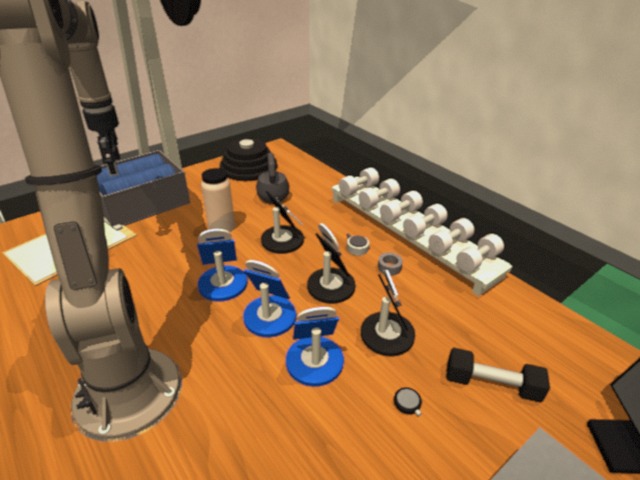

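Candidates for round_stand:
- Blue: side (222,267), (269,298) and (314,346). These are the blue look-alikes, so they're out.
- Black: side (283,224) is square and down, (390,311) is diamond and up, and (328,268) / top (341,235) has a rounded paddle, up, on a black board. That last one is the target.

Next I'll fit its pose and confirm it in an enlarged overlay.

```bash
cat > h.py <<'E'
import numpy as np, cv2
from station import vision
def proj(P,c):
    k=vision.calibration(c); q=np.asarray(P)@k["extrinsics"][:3,:3].T+k["extrinsics"][:3,3]
    q=q*[1,-1,-1]; q=q@k["mtx"].T; return q[:,:2]/q[:,2:]
def ray(uv,c,z):
    k=vision.calibration(c); E=k["extrinsics"]; d=np.linalg.inv(k["mtx"])@[*uv,1]*[1,-1,-1]
    R=E[:3,:3]; o=-R.T@E[:3,3]; w=R.T@d; return o+w*(z-o[2])/w[2]
def model(x,y,yaw,th):
    """base rim, board outline, paddle outline in world"""
    t=np.linspace(0,2*np.pi,60); o=0*t
    base=np.c_[.065*np.cos(t),.065*np.sin(t),o+.018]
    s25,c25=np.sin(np.radians(25)),np.cos(np.radians(25))
    f=lambda s,n,yy,a: np.c_[s*np.sin(a)-n*np.cos(a), yy, .13+s*np.cos(a)+n*np.sin(a)]
    a=-np.radians(25)
    board=f(np.array([.035,.035,-.075,-.075,.035]),.005,np.array([-.045,.045,.045,-.045,-.045]),a)
    pad=f(.042+.04*np.cos(t),0,.04*np.sin(t),a+th)
    R=cv2.Rodrigues(np.array([0,0,yaw]))[0]
    return [m@R.T+[x,y,0] for m in (base,board,pad)]
def overlay(im,pose,c,box,s):
    u0,v0,u1,v1=box
    o=np.ascontiguousarray(cv2.resize(im[v0:v1,u0:u1,::-1],None,fx=s,fy=s,interpolation=cv2.INTER_CUBIC))
    p=o.copy()
    for m,col in zip(model(*pose),((0,255,0),(0,255,255),(255,0,255))):
        cv2.polylines(p,[np.int32((proj(m,c)+.5-[u0,v0])*s)],False,col,1)
    return np.hstack([o,p])
E
python3 - <<'E'
from h import *
from scipy.optimize import least_squares
fr={c:vision.grab_frame(c) for c in("side","top")}
print(ray((340.4,234.9),"top",.018))
# fit base rim: dark mask of the stand in top view -> lowest-res initial; register by silhouettes of both views
boxes={"top":(305,200,378,270),"side":(290,215,370,310)}
def cls(im):
    hsv=cv2.cvtColor(im,cv2.COLOR_RGB2HSV).astype(int); 
    return ((hsv[...,1]>130)&(hsv[...,2]>110)).astype(np.uint8)   # wood
def sil(pose,c):
    m=np.zeros((480*4,640*4),np.uint8)
    b0=model(*pose)
    for poly in [b0[0],b0[0]-[0,0,.018],b0[1],b0[2]]:
        cv2.fillPoly(m,[np.int32(cv2.convexHull(np.float32((proj(poly,c)+.5)*4)))],255)
    return cv2.resize(m,(640,480),interpolation=cv2.INTER_AREA)/255.
obj={c:cv2.GaussianBlur(1.-cls(fr[c]),(0,0),1) for c in fr}
def cost(p):
    e=0
    for c,(a,b,d,f) in boxes.items():
        e+=np.sum((cv2.GaussianBlur(sil(p,c),(0,0),1)-obj[c])[b:f,a:d]**2)
    return e
from scipy.optimize import minimize
x0=ray((340.4,234.9),"top",.018)
best=min((minimize(lambda q:cost([q[0]/100,q[1]/100,q[2],q[3]]),[x0[0]*100,x0[1]*100,w,.1],method="Nelder-Mead",options=dict(initial_simplex=np.array([x0[0]*100,x0[1]*100,w,.1])+np.vstack([np.zeros(4),np.diag([1,1,.2,.2])]))) for w in(-.3,0,.3)),key=lambda r:r.fun)
p=best.x*[.01,.01,1,1]; print(p,best.fun); np.save("pose.npy",p)
A=overlay(fr["top"],p,"top",boxes["top"],5); B=overlay(fr["side"],p,"side",(290,215,363,300),5)
cv2.imwrite("pics/ov.png",cv2.resize(np.vstack([A,B]),None,fx=.77,fy=.77))
E
```

```text
[ 0.53972257 -0.01219008  0.018     ]Traceback (most recent call last):
  File "<stdin>", line 24, in <module>
  File "<stdin>", line 24, in <genexpr>
    res = _minimize_neldermead(fun, x0, args, callback, bounds=bounds,
                               **options)
    fxr = func(xr)
    fx = function(np.copy(x), *(wrapper_args + args))
  File "<stdin>", line 24, in <lambda>
  File "<stdin>", line 20, in cost
  File "<stdin>", line 14, in sil
  File "h.py", line 4, in proj
    k=vision.calibration(c); q=np.asarray(P)@k["extrinsics"][:3,:3].T+k["extrinsics"][:3,3]
ValueError: time passes only in moves, steps and waits
```

```bash
sed -i 's/^from station import vision/from station import vision\nfrom functools import cache\ncal=cache(lambda c: vision.calibration(c))/; s/k=vision.calibration(c)/k=cal(c)/' h.py
cat > fit.py <<'E'
from h import *
from scipy.optimize import minimize
boxes={"top":(305,200,378,270),"side":(290,215,370,310)}
def wood(im):
    hsv=cv2.cvtColor(im,cv2.COLOR_RGB2HSV).astype(int); return (hsv[...,1]>130)&(hsv[...,2]>110)
def sil(pose,c):
    m=np.zeros((480*4,640*4),np.uint8); b0=model(*pose)
    for poly in [b0[0],b0[0]-[0,0,.018],b0[1],b0[2]]:
        cv2.fillPoly(m,[np.int32(cv2.convexHull(np.float32((proj(poly,c)+.5)*4)))],255)
    return cv2.resize(m,(640,480),interpolation=cv2.INTER_AREA)/255.
def fit(fr,x,y,th0,yaws=(-.3,0,.3)):
    obj={c:cv2.GaussianBlur(1.-wood(fr[c]),(0,0),1) for c in fr}
    def cost(q):
        p=q*[.01,.01,1,1]
        return sum(np.sum((cv2.GaussianBlur(sil(p,c),(0,0),1)-obj[c])[b:f,a:d]**2) for c,(a,b,d,f) in boxes.items())
    rs=[]
    for w in yaws:
        s=np.array([x*100,y*100,w,th0]); rs.append(minimize(cost,s,method="Nelder-Mead",options=dict(initial_simplex=s+np.vstack([np.zeros(4),np.diag([1,1,.2,.2])]))))
        print(rs[-1].x.round(3),round(rs[-1].fun,1))
    return min(rs,key=lambda r:r.fun).x*[.01,.01,1,1]
def show(fr,p,name):
    A=overlay(fr["top"],p,"top",boxes["top"],5); B=overlay(fr["side"],p,"side",(290,215,363,300),5)
    cv2.imwrite(name,cv2.resize(np.vstack([A,B]),None,fx=.77,fy=.77))
E
python3 - <<'E'
from fit import *
fr={c:vision.grab_frame(c) for c in("side","top")}
p=fit(fr,.5397,-.0122,.1); np.save("pose.npy",p); show(fr,p,"pics/ov.png")
E
```

```text
[ 5.4007e+01 -1.1820e+00 -4.9000e-02  1.5700e-01] 859.0
[ 5.4009e+01 -1.1880e+00 -4.7000e-02  1.5300e-01] 858.9
[ 5.4006e+01 -1.1770e+00 -2.3000e-02  1.6000e-01] 860.8
```

View pics/ov.png

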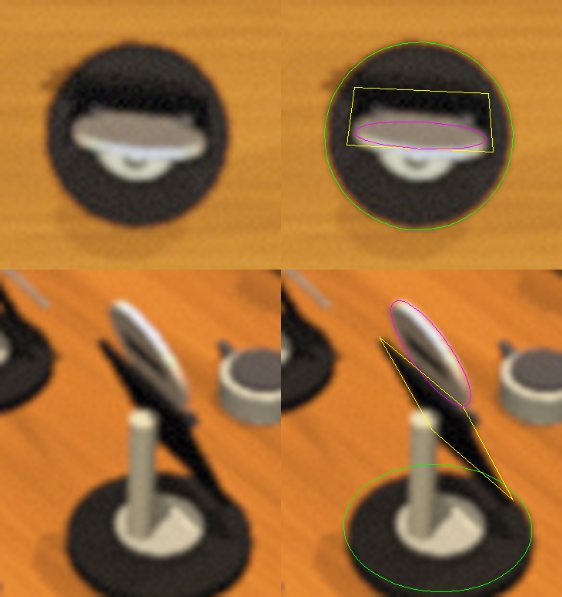

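The crop confirms it: a black board with a white disc paddle, up, dark bar on the hidden face. The fitted stand is at (0.540, -0.012), yaw -2.7°, θ≈0.15. Next I'll plan the arc, check reachability, and go.

```bash
cat > plan.py <<'E'
import numpy as np
from station import robot, fingers, vision
x,y,yaw,_=np.load("pose.npy"); YAW=np.degrees(yaw); H=.011; TR=robot.tip_reach
def world(tx,tz,tilt):
    """tip centre in stand x / height over the pivot -> TCP pose"""
    t=np.radians(tilt); sx=tx+TR*np.sin(t); sz=.13+tz+TR*np.cos(t)
    return [x+sx*np.cos(yaw),y+sx*np.sin(yaw),sz],[180,tilt,YAW]
def contact(th,gap=0.,r=.060,zt=.052):
    """tip touching the rear face of the paddle at joint angle th (deg)"""
    ph=np.radians(th-25)
    if ph<.15: return world(max(.082*np.sin(ph),zt*np.tan(ph))-.0025-gap-H,zt,0)
    tilt=np.interp(th,[85,150],[0,28]); t=np.radians(tilt)
    rr=np.interp(th,[33,60],[.052,r]); d=np.array([np.sin(ph),np.cos(ph)]); n=np.array([-np.cos(ph),np.sin(ph)]); u=np.array([np.cos(t),-np.sin(t)])
    if ph<np.radians(60): rr-=H*abs(u@d)*np.interp(th,[33,60,85],[1,0,0])
    T=rr*d+(.0025+gap+H*abs(u@n))*n
    return world(*T,tilt)
E
python3 - <<'E'
from plan import *
print(TR)
for th in [0,20,30,34,45,60,75,90,105,120,135,150,165,172,180]:
    P,o=contact(th); q=robot.inverse_kinematics(P,o); print(th,np.round(P,3),round(o[1],1),None if q is None else np.round(q))
P,o=world(-.075,.052,0); print(P)
robot.line_to([.211,.508,.40]); fingers.gripper_to(0.0)
robot.move_to([P[0],P[1],.36],o); robot.line_to(P,velocity=.12)
print(robot.current_tool_pos(),robot.current_contact_force(),robot.current_time_s(),robot.current_finger_gap())
f={c:vision.grab_frame(c) for c in("side","top")}
import cv2
cv2.imwrite("pics/a.png",np.vstack([cv2.resize(f["side"][170:310,260:400,::-1],(560,560))[:300],cv2.resize(f["top"][180:280,290:390,::-1],(560,560))[:300]]))
E
```

```text
0.017
0 [ 0.502 -0.01   0.199] 0 [-37.  18.  46. 100. -14.  68. -80.]
20 [ 0.522 -0.011  0.199] 0 [-36.  20.  46.  97. -15.  69. -79.]
30 [ 0.534 -0.012  0.199] 0 [-35.  22.  45.  95. -16.  70. -78.]
34 [ 0.535 -0.012  0.199] 0.0 [-34.  22.  45.  95. -16.  70. -78.]
45 [ 0.546 -0.012  0.202] 0.0 [-33.  23.  45.  93. -17.  71. -78.]
60 [ 0.565 -0.013  0.203] 0.0 [-32.  26.  44.  90. -18.  72. -77.]
75 [ 0.58  -0.014  0.193] 0.0 [-30.  28.  44.  88. -20.  72. -77.]
90 [ 0.592 -0.014  0.179] 2.2 [-29.  32.  43.  85. -22.  74. -76.]
105 [ 0.601 -0.015  0.163] 8.6 [-26.  38.  43.  78. -24.  82. -75.]
120 [ 0.605 -0.015  0.146] 15.1 [-23.  45.  44.  71. -26.  90. -74.]
135 [ 0.604 -0.015  0.128] 21.5 [-21.  51.  44.  65. -27.  97. -74.]
150 [ 0.599 -0.015  0.114] 28.0 [-19.  56.  44.  59. -29. 104. -74.]
165 [ 0.592 -0.014  0.103] 28.0 [-19.  56.  44.  61. -28. 102. -73.]
172 [ 0.587 -0.014  0.099] 28.0 [-20.  55.  43.  63. -28. 101. -73.]
180 [ 0.582 -0.014  0.094] 28.0 [-20.  55.  43.  64. -28. 100. -73.]
[np.float64(0.46517052191597474), np.float64(-0.008358552133949794), np.float64(0.199)]
[ 0.46577348 -0.0084043   0.19967485] [-0.47086606 -1.33598661 -0.12222768] 6.2917 -0.0005755368632822647
```

View pics/a.png

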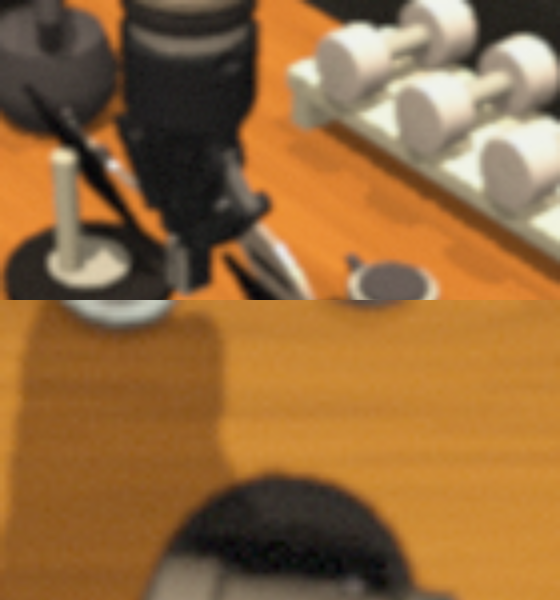

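The finger is down behind the paddle with no contact. I'll start the push along the arc, printing the force at each step.

```bash
python3 - <<'E'
from plan import *
import cv2
for th in [0,10,20,28,35,45,55,65,75,85,95,105,115]:
    P,o=contact(th); s=robot.line_to(P,o,velocity=.05,f_stop=8)
    print(th,s,np.round(robot.current_contact_force(),2),round(robot.current_time_s(),1))
    if s: break
f={c:vision.grab_frame(c) for c in("side","top")}
cv2.imwrite("pics/b.png",np.hstack([cv2.resize(f["side"][190:310,280:380,::-1],None,fx=4,fy=4),cv2.resize(f["top"][170:290,290:390,::-1],None,fx=4,fy=4)]))
E
```

```text
0 False [ 0.22 -0.61 -0.06] 7.3
10 False [ 0.07 -0.8  -0.23] 7.6
20 False [-0.18  0.34  0.39] 8.0
28 False [-0.03 -0.24  0.33] 8.3
35 False [-0.28  0.19 -0.51] 8.6
45 False [0.22 0.94 0.22] 8.9
55 False [ 0.07 -0.63  0.18] 9.3
65 False [0.07 0.04 0.07] 9.7
75 False [-0.4  -0.23  0.22] 10.1
85 False [-0.19 -0.8   0.24] 10.5
95 False [ 0.56 -0.34  0.09] 10.9
105 False [ 0.89 -0.57  0.88] 11.3
115 False [0.02 1.02 0.36] 11.7
```

View pics/b.png

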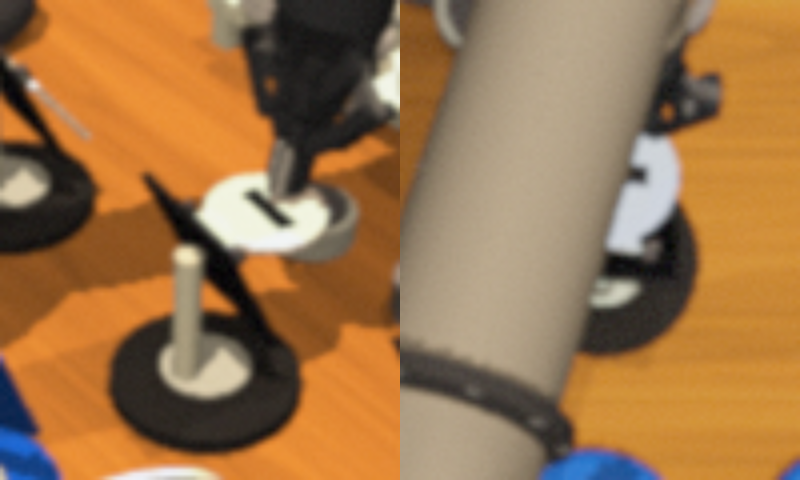

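The paddle is roughly horizontal with the fingertip on its barred face, and the stand hasn't moved. Now the second half, ending in a soft press.

```bash
python3 - <<'E'
from plan import *
import cv2
for th,g in [(125,0),(135,0),(145,0),(155,0),(163,0),(170,0),(176,0),(180,0),(180,-.002),(180,-.004),(180,-.006)]:
    P,o=contact(th,g); s=robot.line_to(P,o,velocity=.03 if th>170 else .05,f_stop=3.5 if th>170 else 8)
    print(th,g,s,np.round(robot.current_contact_force(),2),round(robot.current_time_s(),1))
    if s: break
print(np.round(np.array(robot.current_tool_pos())-contact(180)[0],4))
f={c:vision.grab_frame(c) for c in("side","top")}
cv2.imwrite("pics/c.png",np.hstack([cv2.resize(f["side"][190:310,280:380,::-1],None,fx=4,fy=4),cv2.resize(f["top"][170:290,290:390,::-1],None,fx=4,fy=4)]))
E
```

```text
125 0 False [ 0.23 -0.72 -0.4 ] 12.2
135 0 False [0.02 0.24 0.65] 12.5
145 0 False [-0.12  0.38 -0.32] 12.9
155 0 False [-0.11  0.3   0.06] 13.2
163 0 False [-0.39 -0.21 -0.19] 13.5
170 0 False [ 0.34 -0.54 -0.19] 13.8
176 0 False [ 0.62  0.31 -0.51] 14.1
180 0 False [-0.   -0.03 -0.08] 14.4
180 -0.002 False [ 2.67 -0.26  1.45] 14.6
180 -0.004 False [6.48 0.68 4.92] 14.9
180 -0.006 False [ 9.99 -0.3   7.38] 15.1
[-0.0012  0.0001 -0.0005]
```

View pics/c.png

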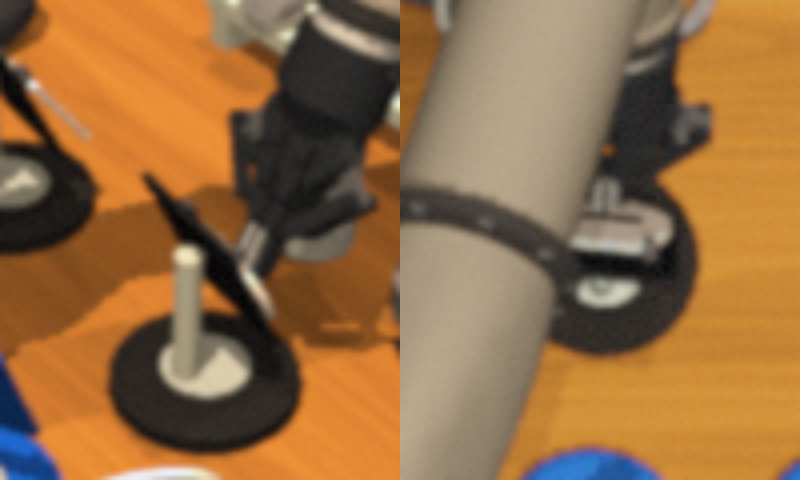

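It's firmly against the stop: the force rose to about 12 N without the finger advancing further. I'll back off along the face normal, raise the arm clear and check.

```bash
python3 - <<'E'
from plan import *
import cv2
from fit import fit,show
robot.line_to(*contact(180,.03),velocity=.06)
print(np.round(robot.current_contact_force(),2))
P,o=contact(180,.05); robot.line_to([P[0]+.02,P[1],.34],o,velocity=.15)
robot.move_to([.30,.42,.40],[180,0,0])
f={c:vision.grab_frame(c) for c in("side","top")}
p0=np.load("pose.npy"); p=fit(f,p0[0],p0[1],2.9,(p0[2],)); print(p0,p,robot.current_time_s(),np.round(robot.current_contact_force(),2))
show(f,[*p[:3],np.pi],"pics/d.png"); cv2.imwrite("pics/e.png",f["side"][:,:,::-1])
for c in f:
    g=cv2.absdiff(f[c],cv2.imread(f"pics/{c}0.png")[:,:,::-1]).max(2)
E
```

```text
[-0.15  0.03 -0.39]Traceback (most recent call last):
  File "<stdin>", line 6, in <module>
station.PlanningError: the arm cannot follow that straight line within its joint ranges
```

```bash
python3 - <<'E'
from plan import *
import cv2
from fit import fit,show
P=robot.current_tool_pos(); print(P)
robot.line_to([P[0]+.01,P[1],P[2]+.05],[180,24,YAW],velocity=.1)
robot.line_to([P[0]+.01,P[1],.34],[180,0,YAW],velocity=.12)
robot.move_to([.30,.42,.40],[180,0,0])
f={c:vision.grab_frame(c) for c in("side","top")}
p0=np.load("pose.npy"); p=fit(f,p0[0],p0[1],2.9,(p0[2],)); print(p0,p,robot.current_time_s(),np.round(robot.current_contact_force(),2))
show(f,[*p[:3],np.pi],"pics/d.png"); cv2.imwrite("pics/e.png",f["side"][:,:,::-1])
E
```

```text
[ 0.60803247 -0.01510275  0.10672715]
[ 5.3985e+01 -1.2550e+00  1.4000e-02  3.1070e+00] 847.3
[ 0.54008803 -0.01187525 -0.04690649  0.15297179] [ 0.53984769 -0.01255056  0.01396081  3.10720779] 20.3667 [ 0.44 -0.18 -0.7 ]
```

View pics/d.png

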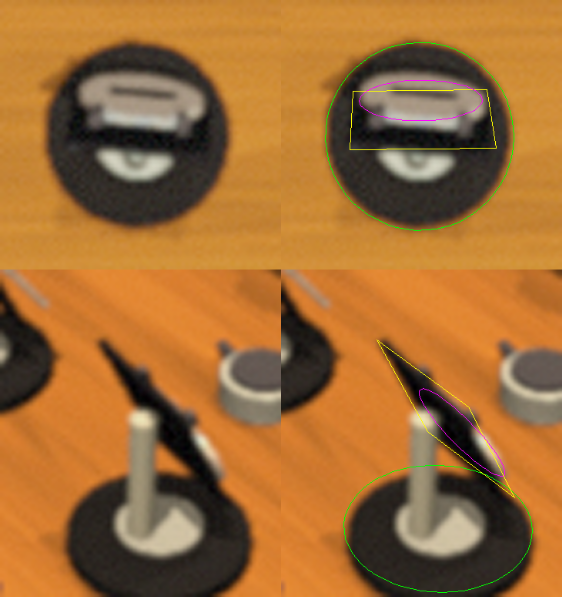

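View pics/e.png

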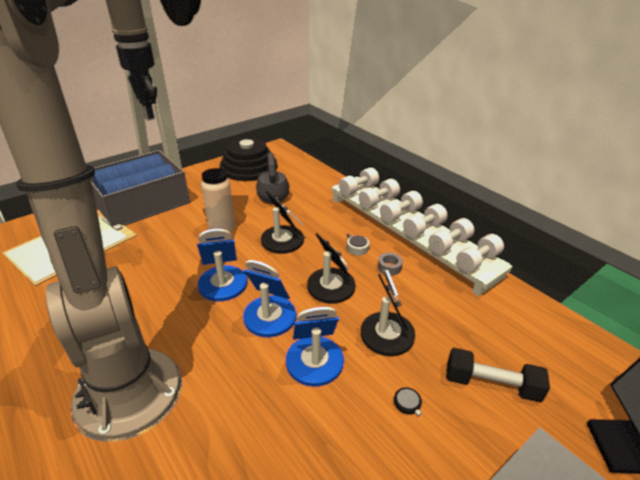

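Stand unmoved, everything else in place. One numeric check of the final angle, from the paddle's bright outline in the top view against the model's front face.

```bash
python3 - <<'E'
from h import *
im=vision.grab_frame("top"); x,y,yaw,_=np.load("pose.npy")
s0=cv2.imread("pics/top0.png"); 
g=im[:,:,2].astype(float)  # blue
def prof(u): return g[212:238,u-2:u+3].mean(1).round()
for u in (336,342): print(u,prof(u))
h=cv2.cvtColor(im,cv2.COLOR_RGB2HSV)
print("shift of base/post/board vs start:",cv2.phaseCorrelate(np.float32(s0[:,:,1][236:268,310:375]),np.float32(im[:,:,1][236:268,310:375])))
R=cv2.Rodrigues(np.array([0,0,yaw]))[0]
for dth in (0,.05,.1,.2):
    a=np.pi-np.radians(25)-dth
    r=[]
    for s in (.0,.082):
      for n in (-.0025,.0025):
        P=np.array([[s*np.sin(a)-n*np.cos(a),0,.13+s*np.cos(a)+n*np.sin(a)]])@R.T+[x,y,0]; r.append(proj(P,"top")[0].round(1))
    print(dth,r)
E
```

```text
336 [ 39.  40.  44.  38.  33.  35.  58.  98. 125. 127. 107.  77.  91. 123.
 132. 133. 138. 161. 177. 162. 106.  39.  12.  16.  18.  25.]
342 [ 41.  43.  42.  41.  39.  29.  48.  91. 123. 133. 118.  87.  75. 107.
 128. 132. 134. 144. 170. 179. 142.  69.  24.  17.  14.  19.]
shift of base/post/board vs start: ((-0.1700903318703837, 0.27270735921045564), 0.7213627828492059)
0 [array([340.8, 232. ]), array([340.9, 230.1]), array([341. , 221.2]), array([341.1, 219.3])]
0.05 [array([340.8, 232. ]), array([340.9, 230.1]), array([341.1, 219.7]), array([341.2, 217.8])]
0.1 [array([340.8, 232. ]), array([340.9, 230.1]), array([341.2, 218.2]), array([341.3, 216.4])]
0.2 [array([340.8, 232. ]), array([340.9, 230.2]), array([341.3, 215.3]), array([341.4, 213.6])]
```

```bash
python3 -c "
from station import robot,workorder
workorder.close_job(); print(robot.current_time_s())"
```

```text
the job is handed in; nothing more can be done
the job is handed in; nothing more can be done
```

The round paddle is flipped: it lies against the lower half of its board with the dark-barred face showing, and I handed the job in at about 20 s on the robot's clock. I pushed it over the top with the shut fingertips, without pinching it, then backed off and moved the arm clear.

**Paddle angle:** its free edge shows at row 218.7 in the top view, against 219.3 predicted for fully down. That puts it within about 0.02 rad of the stop, give or take 0.05. At the end of the push, force rose while the finger barely moved, which also means it hit the stop.

**Stand and surroundings:** the stand moved by no more than 0.3 px in the top view. I saw no change in the square and diamond markers, the blue look-alikes or the loose items, judging by eye from the side picture.

**What didn't go to plan:**
- **Final press:** it reached about 12 N, because the 3.5 N stop I set counts afresh on each move. The stand did not shift.
- **Retreat:** the first retreat line was refused because of joint limits, so I used another path.
- **Yaw fit:** the second fit of the stand's yaw differed by about 3.5° from the first. It is a weak measurement, and the board and bracket positions in the picture still match the original yaw.

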